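# Centre a tippy pinion on the weighing pan and weigh it

### The arm

A 6-joint arm with a two-finger parallel gripper is mounted at the origin on the work surface. World frame = base frame: x ahead of the robot, y to its left, z up, the work surface at z = 0. Lengths are in m, angles in rad, forces in N, time in s.
With the tool pointing down it reaches from about 0.425 to 0.95 m from the base axis. Payload 3.5 kg.
Tool frame: the origin (TCP) lies at the very end of the fingers, on their centre line; the grasp point (between the pads) lies 19 mm behind it (tcp_to_grasp is the distance from the TCP to the grasp point, in m); z points along the fingers, y is the direction in which the jaws open and shut (so a half turn about z gives the same grasp; the last joint's range is limited). The gripper opens to 85 mm and grips with 20 to 120 N. Pads are 22 mm wide; open, the fingers measure 114 mm over their backs; the gripper's body (76 mm by 85 mm) begins 54 mm behind the grasp point. The pads swing forward as they close: fully open they stand 13 mm farther back than shut.
Start: joints at [-1.422, 0.286, 1.577, -0, 1.279, -0.15], TCP at [0.199, -0.645, 0.231] pointing down, gripper open.
Joint ranges: [-2.77, 2.77], [-0.9, 2.22], [0.21, 2.48], [-1.53, 4.67], [0.24, 2.81], [-2.84, 2.84]. Speed limits (rad/s): [2.79, 2.79, 3.14, 3.14, 3.14, 3.14].

### API

Orientations are given as a unit quaternion [x, y, z, w].
In Python, from plant import * gives the robot as it stands. The module is installed in compiled form; this text tells all that it offers.
- The arm moves only by the tool arm_command, never from a script. Its argument "steps" is a list of rows, each a list of 3 entries, a list of its own where there are three numbers: the turn, a rotation vector about the tool's x, y, z in rad, then the shift along the tool's x, y, z in m, then the gripper command: -1 is shut, 1 is fully open, values between are in proportion. A call has 1 to 12 rows; each row is the pose to reach, as a shift and turn from the pose measured when the call began, along the tool's axes at that moment; what a row does not reach only later rows make up. A row lasts 1/8 s, in which the tool goes at most 62.5 mm and 10.7 degrees, less where a joint would pass 70% of its speed; a pose out of reach is approached as far as the arm can. A call with a gripper value outside its range is refused whole. The fingers move at their own pace and stop on an object; "force" is the grip in N (left out, the last holds). Time passes only in rows, so rows that repeat a pose let the fingers close. It gives the time, the measured TCP pose, the force and the opening at its end, in the units of the state.
- get_state(): the state, without advancing time (a new reading comes with each control period).
- read_camera(name): name is "side" or "top" or "wrist"; returns a dict with "frame" (400x640x3 uint8, red, green, blue), "vfov" (degrees; the focal length in pixels is half the picture's height over the tangent of half this angle, whatever the lens; pixels are square), "cx", "cy" (the principal point, pixels), "position" and "rotation" of the camera in the world; the wrist camera has in their place "mount" (4x4, takes a point from camera to tool coordinates, whose origin is the TCP and whose axes are the flange's). Camera axes: x right, y up, looking along -z (the intrinsics and any distortion apply to the point x, -y, -z); pixel columns grow to the right and rows downward; lengths in m; the calibration is good to about 2 mm. A picture is of the moment at which its call begins: read the wrist's pose just before it. There is no depth.
- sign_off(): hands the job in, once; it reports no verdict.
The state is a dict: "time": time; "qpos": joint angles; "dq": joint speeds; "joint_efforts": joint torques, N m; "eef_pos": TCP position; "tcp_rot": TCP orientation; "contact_force": force on the tool from outside, world axes, zero at the start; "wrist_torque": the same for the moment, N m; "opening": opening from 0.0 (shut) to 1.0 (fully open).
Only numpy, scipy, OpenCV 4.12 (cv2) and the standard library are available. Lean on these libraries where they do the work, as an engineer would, in place of code of your own. Each camera call takes 0.05 s, during which the arm holds its last target.

### The job

The little bevel pinion stands off-centre on the scale's small round pan: with light taps of a fingertip low against its flange, nudge it along until the flange stands wholly inside the ring engraved on the pan, without tipping it over or pushing it off, and do not pinch or lift it. Once it stands there at rest and untouched, press the scale's round key fully down with a fingertip and let go. Do not press the key before the pinion is centred, and leave everything else on the bench where it is.

Things in the scene. Friction and masses are not known exactly. Their poses are not given: they have to be found in the camera images.
- pinion: Bevel pinion, all bare steel, 0.2 to 0.36 kg, standing upright on the pan. From the bottom: narrow spigot foot 20 mm diameter, 4 mm high; round flange, its widest part, 36 mm diameter, from 4 to 14 mm above the pan; shaft 18 mm diameter up to 38 mm; toothed head 30 mm across up to its flat top at 60 mm. It slides when pushed on the flange (1 to 4 N) and topples when pushed at the head. Origin: centre of the underside of the foot; z points up its axis.
- pinion_foot (a point): Centre of the underside of the pinion's foot (same point as its origin).
- pan: Round steel weighing pan, fixed, 80 mm diameter and 8 mm thick, on a column above the left half of the scale (robot's view). Origin: on its axis, on top of the scale's housing, 38 mm below the pan's surface. Its yaw has no meaning.
- pan_top (a point): Centre of the pan's flat top surface, 83 mm above the table. A thin dark engraved ring around it has 24 mm inner radius, so the pinion's 36 mm flange lies inside it when centred to about 6 mm.
- scale: Flat grey bench scale, fixed, housing 200 mm (its x) by 260 mm (its y), 45 mm high; dark display at its -y far side. Origin: centre of its underside; x points away from the robot at yaw 0.
- weigh_key_top (a point): Centre of the top of the scale's only key: round grey push key, 28 mm diameter standing proud of a round dark collar, on the right front of the scale (robot's view), its top 66 mm above the table and 9 mm above the 44 mm wide collar; pressed straight down.
- weigh_key (a joint): Travel of the key: 0 released, 0.005 m fully down; it takes about 4 N to hold it down and springs back by itself.
- bearing: Plain steel bearing ring lying flat near the scale's front, 46 mm across, 15 mm tall; a bystander, leave it alone. Origin: centre of its underside.
- bolt: Steel bolt standing on its head near the scale's front, 24 mm across, 51 mm tall; a bystander, leave it alone. Origin: centre of its underside.
- carton: Closed white parts carton with a brown band, left of the scale (robot's view), 60 x 80 x 50 mm; a bystander, leave it alone. Origin: centre of its underside.
- bushing: Brass flanged bushing right of the scale, 38 mm across, 34 mm tall; a bystander, leave it alone. Origin: centre of its underside.
- tape_roll: Cardboard-brown roll of tape lying flat beyond the scale, 96 mm across, 45 mm tall; a bystander, leave it alone. Origin: centre of its underside.
- oil_can: Steel can with a paper band beyond the scale, 60 mm across, 120 mm tall; a bystander, leave it alone. Origin: centre of its underside.
- stock_box: Open white stock box holding steel parts, far to the right, 160 x 100 x 75 mm; a bystander, leave it alone. Origin: centre of its underside.
Mind the look-alikes: they are no part of the job. What is shaped like the pinion but red or yellow is not meant.

How it is judged:
By the outcome, as a careful person would: the job done as asked, in the order asked, and still so for the second after the job is handed in, with the robot touching nothing.
It also fails if it takes over 42 s, if anything falls off the work surface, if the arm or the gripper's body presses on something with over 40 N, if the wrist force passes 120 N, or if a joint passes its speed limit or range.

## Working session

There is one attempt and no reset: what is moved stays moved. The work goes in short steps, Python scripts to look and compute and a tool call to move; the robot and the scene stay as the last step left them, time stands still between calls to the robot, and variables do not carry over. Pictures are saved under pics/ and viewed, and the job is handed in when it is done.

Besides the shell and the picture viewer there is one more tool, called after ">>>" by a JSON object that holds its "fn" and its "kwargs", one argument or row to a line. arm_command: Moves the arm, as the interface text tells. Its arguments: {"type":"object","properties":{"steps":{"type":"array"},"force":{"type":"number"}},"required":["steps"]}

```bash
mkdir -p pics; python3 - <<'E'
from plant import *
import cv2
s=get_state();print(s)
for n in("side","top","wrist"):
    c=read_camera(n);cv2.imwrite(f"pics/{n}0.png",c["frame"][:,:,::-1]);print(n,{k:v for k,v in c.items() if k!="frame"})
E
```

```text
{'time': 0.0, 'qpos': array([-1.42197456e+00,  2.87191145e-01,  1.57814418e+00,  2.93272017e-05,
        1.27862614e+00, -1.50004413e-01]), 'dq': array([-8.22502066e-04, -2.66810687e-04, -1.80599729e-03,  1.34174364e-03,
       -6.09529169e-05,  3.58186857e-04]), 'joint_efforts': array([ 8.42873214e-04, -4.05981946e+01, -2.92624158e+01, -1.05967965e-04,
        5.72849429e-03, -1.33221383e-05]), 'eef_pos': array([ 0.19865402, -0.64442734,  0.22994797]), 'tcp_rot': array([ 9.88858552e-01,  1.48853489e-01,  1.47375255e-05, -1.18439749e-03]), 'contact_force': array([0.40806241, 0.17293375, 0.08313164]), 'wrist_torque': array([-0.0395219 , -0.03536512,  0.049629  ]), 'opening': 0.9992091079872746}
side {'vfov': 55.32811097553757, 'cx': 324.5568654121249, 'cy': 198.143843158042, 'position': array([0.30210855, 0.56305384, 0.80806632]), 'rotation': array([-0.06919063,  0.36768471,  0.90759869, -0.1904868 ])}
top {'vfov': 49.3103195099869, 'cx': 323.78553250016574, 'cy': 193.55385508787188, 'position': array([ 0.51104779, -0.08081757,  1.20826329]), 'rotation': array([-0.02656064,  0.02003399,  0.71273447, -0.70064452])}
wrist {'vfov': 59.37652434991378, 'cx': 317.9461043761121, 'cy': 201.14112303485962, 'mount': array([[-1.14979432e-03,  9.49791488e-01,  3.12881458e-01,
         8.12941703e-02],
       [ 9.99999339e-01,  1.08802891e-03,  3.72003379e-04,
         1.02342848e-03],
       [ 1.29015720e-05,  3.12881679e-01, -9.49792111e-01,
        -1.43327890e-01],
       [ 0.00000000e+00,  0.00000000e+00,  0.00000000e+00,
         1.00000000e+00]])}
```

View pics/top0.png

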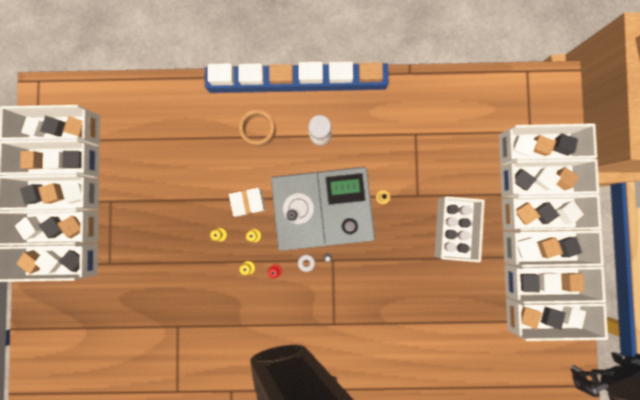

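View pics/side0.png

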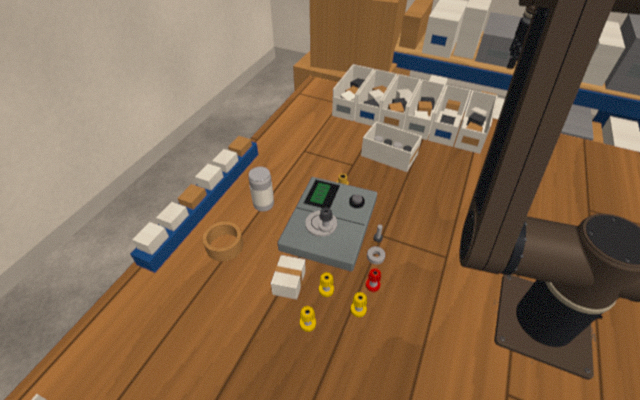

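View pics/wrist0.png

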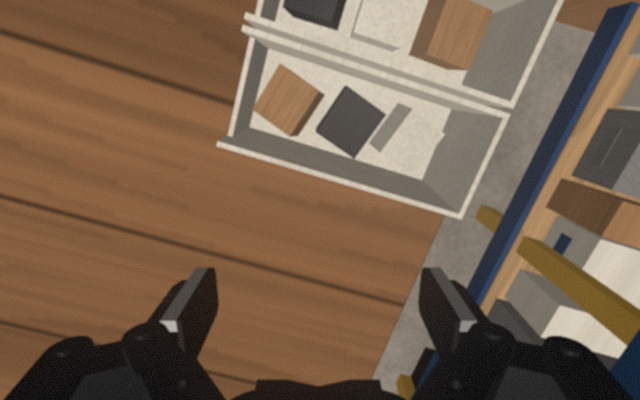

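The top view shows the pan near (298,208), with the pinion head near (292,214), down and left of the pan centre. The key is near (349,227). Next I'll write the helpers and enlarge this area.

```bash
cat > h.py <<'E'
from plant import *
import numpy as np, cv2
from scipy.spatial.transform import Rotation as R
def cam(n):
    s=get_state(); c=read_camera(n)
    if n=="wrist":
        T=np.eye(4);T[:3,:3]=R.from_quat(s["tcp_rot"]).as_matrix();T[:3,3]=s["eef_pos"]
        M=T@c["mount"];c["P"]=M[:3,3];c["R"]=M[:3,:3]
    else: c["P"]=c["position"];c["R"]=R.from_quat(c["rotation"]).as_matrix()
    c["f"]=200/np.tan(np.radians(c["vfov"]/2)); return c
def proj(c,p):
    q=(np.atleast_2d(p)-c["P"])@c["R"]; return np.c_[c["cx"]+c["f"]*q[:,0]/-q[:,2],c["cy"]+c["f"]*q[:,1]/q[:,2]]
def back(c,uv,z):
    d=c["R"]@np.array([(uv[0]-c["cx"])/c["f"],-(uv[1]-c["cy"])/c["f"],-1]); return c["P"]+d*(z-c["P"][2])/d[2]
def crop(c,name,u0,v0,w,h,k): 
    cv2.imwrite(f"pics/{name}.png",cv2.resize(c["frame"][v0:v0+h,u0:u0+w,::-1],None,fx=k,fy=k,interpolation=cv2.INTER_CUBIC))
E
python3 - <<'E'
from h import *
c=cam("top");crop(c,"topc",260,155,130,95,6)
for u,z in(((298,208),.083),((292,214),.143),((349,227),.066)):print(back(c,u,z))
s=cam("side");crop(s,"sidec",270,170,130,100,6)
E
```

```text
[ 0.54916227 -0.0037972   0.083     ]
[0.53271593 0.00695848 0.143     ]
[ 0.49782243 -0.13530107  0.066     ]
```

View pics/topc.png

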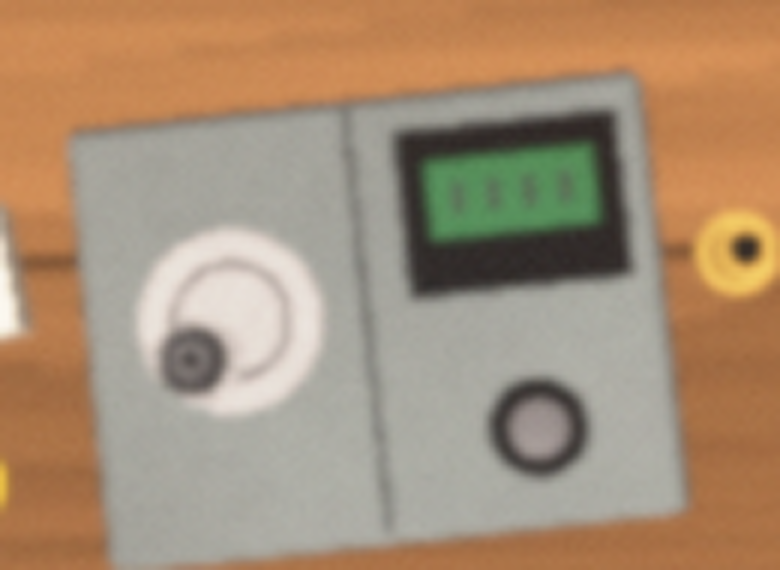

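View pics/sidec.png

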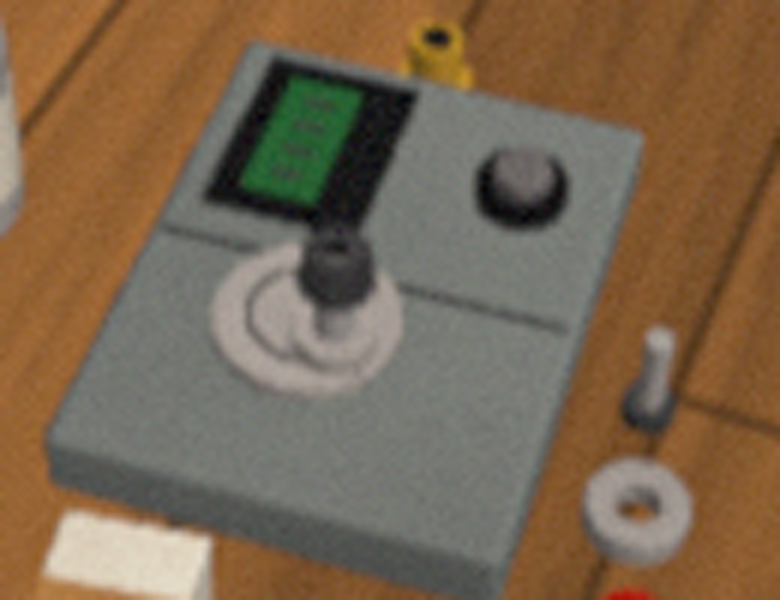

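```bash
cat >> h.py <<'E'
def tool(yaw,tilt=0): # tilt: tip leads toward tool +x by tilt deg (about tool y)
    y=np.radians(yaw);X=np.array([np.cos(y),np.sin(y),0]);Z=np.array([0,0,-1.])
    M=R.from_matrix(np.c_[X,np.cross(Z,X),Z]); return M*R.from_euler('y',tilt,degrees=True)
def rel(p,M):
    s=get_state();R0=R.from_quat(s["tcp_rot"])
    print("turn",np.round((R0.inv()*M).as_rotvec(),3),"shift",np.round(R0.inv().apply(np.array(p)-s["eef_pos"]),4))
E
python3 - <<'E'
from h import *
print(tool(0,10).apply([0,0,1]))
rel([.5,-.35,.23],tool(17)); rel([.54,0,.2],tool(-35))
E
```

```text
[ 0.17364818  0.         -0.98480775]
turn [-0.001 -0.     0.002] shift [ 0.3747 -0.193   0.0009]
turn [-0.001  0.     0.91 ] shift [ 0.516  -0.5157  0.0313]
```

>>> {"fn": "arm_command", "kwargs": {
  "steps": [
    [[0,0,0.2],[0.05,-0.03,0],-1],
    [[0,0,0.2],[0.1,-0.06,0],-1],
    [[0,0,0.2],[0.16,-0.08,0],-1],
    [[0,0,0.3],[0.22,-0.11,0],-1],
    [[0,0,0.4],[0.27,-0.14,0],-1],
    [[0,0,0.5],[0.33,-0.17,0],-1],
    [[0,0,0.6],[0.375,-0.195,0],-1],
    [[0,0,0.7],[0.4,-0.25,0],-1],
    [[0,0,0.8],[0.42,-0.3,0.01],-1],
    [[0,0,0.91],[0.45,-0.36,0.02],-1],
    [[0,0,0.91],[0.48,-0.41,0.03],-1],
    [[0,0,0.91],[0.5,-0.46,0.03],-1]
  ]
}}

```text
time: 1.75
eef_pos: [0.5408, -0.0557, 0.2003]
tcp_rot: [0.954, -0.301, -0.001, -0.001]
contact_force: [-0.0, -0.2, 0.4]
opening: -0.001
```

```bash
python3 - <<'E'
from h import *
rel([.54,0,.2],tool(-35))
print(get_state()["qpos"])
E
```

```text
turn [-0.001  0.002 -0.   ] shift [-0.0326 -0.0452  0.0004]
[-2.89873457e-01  2.59514721e-02  1.92884918e+00  1.28366599e-03
  1.18868477e+00  1.89131290e+00]
```

>>> {"fn": "arm_command", "kwargs": {
  "steps": [
    [[0,0,0],[-0.032,-0.045,0],-1],
    [[0,0,0],[-0.032,-0.045,0],-1],
    [[0,0,0],[-0.032,-0.045,0],-1]
  ]
}}

```text
time: 2.12
eef_pos: [0.5404, -0.0007, 0.2004]
tcp_rot: [0.954, -0.3, -0.001, -0.0]
contact_force: [0.4, -0.4, 0.4]
opening: -0.003
```

```bash
python3 - <<'E'
from h import *
c=cam("wrist");cv2.imwrite("pics/w1.png",c["frame"][:,:,::-1]);s=get_state();print(s["eef_pos"],s["dq"].max(),s["contact_force"])
E
```

```text
[ 0.54045213 -0.00137608  0.20044991] 0.0034415102152663885 [ 0.67241617 -0.49422665 -0.29494952]
```

View pics/w1.png

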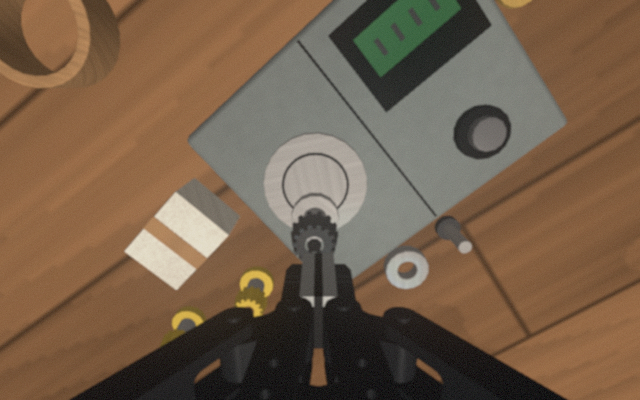

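The wrist view shows the pan centre near (316,183), the engraved ring about 33 px in radius, and the flange centre near (315,212), straight below the pan centre. The key is near (489,134). The push direction lines up with the tool's +x axis.

```bash
cat >> h.py <<'E'
def circ(c,p,r,n=60):
    t=np.linspace(0,2*np.pi,n);return proj(c,np.c_[p[0]+r*np.cos(t),p[1]+r*np.sin(t),np.full(n,p[2])])
def overlay(c,name,items,u0,v0,w,h,k):
    im=cv2.resize(c["frame"][v0:v0+h,u0:u0+w,::-1],None,fx=k,fy=k,interpolation=cv2.INTER_CUBIC)
    for p,r,col in items:
        q=((circ(c,p,r)-[u0,v0]+.5)*k-.5).round().astype(int);cv2.polylines(im,[q],True,col,1)
    cv2.imwrite(f"pics/{name}.png",im)
E
python3 - <<'E'
from h import *
c=cam("wrist");s=get_state()
print(proj(c,s["eef_pos"]))
pan=back(c,(315.7,183),.083);fl=back(c,(315,212),.097);hd=back(c,(314.5,243),.143);key=back(c,(489,134),.066)
print(pan,fl,hd,key)
crop(c,"w1c",255,125,120,150,5)
overlay(c,"w1o",[(pan,.04,(0,0,255)),(pan,.024,(0,255,0)),(fl,.018,(255,0,0)),((fl[0],fl[1],.143),.015,(0,255,255))],255,125,120,120,5)
E
```

```text
[[319.11838076 271.7829895 ]]
[ 0.55003561 -0.0056987   0.083     ] [0.53507311 0.00540714 0.097     ] [0.53189074 0.00760325 0.143     ] [ 0.50062122 -0.13702432  0.066     ]
```

View pics/w1c.png

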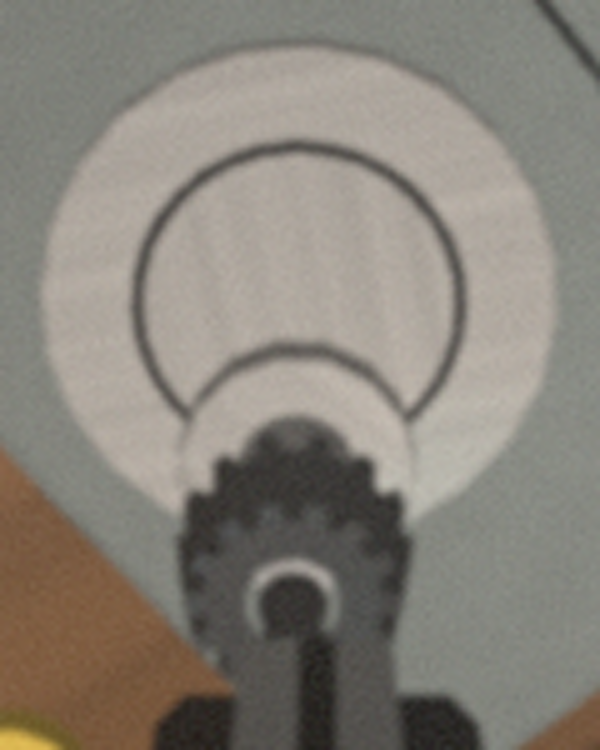

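View pics/w1o.png

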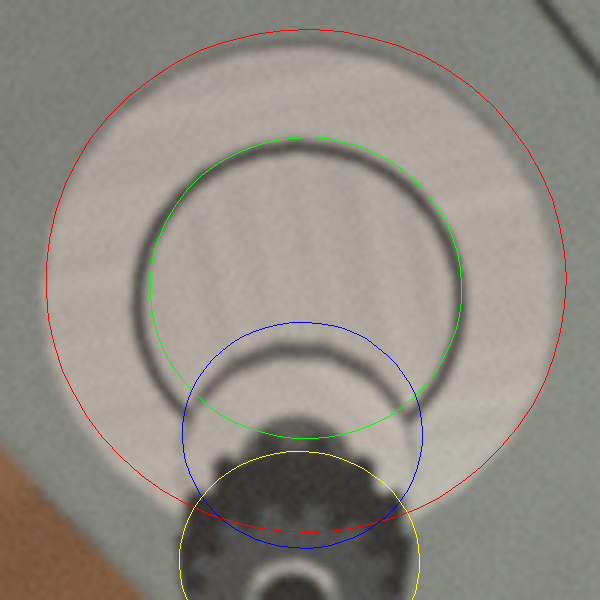

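```bash
python3 - <<'E'
from h import *
c=cam("wrist");X=tool(-35).as_matrix()
pan=back(c,(314.5,185.2),.083);fl=back(c,(314.4,218),.097);hd=back(c,(313.3,244.2),.143)
print(pan,fl,hd,"tool-frame offsets",(fl-pan)@X,(hd-pan)@X)
overlay(c,"w2o",[(pan,.04,(0,0,255)),(pan,.024,(0,255,0)),(fl,.018,(255,0,0)),((fl[0],fl[1],.087),.018,(255,255,0)),((fl[0],fl[1],.143),.015,(0,255,255)),((fl[0],fl[1],.143),.004,(0,255,255))],255,125,120,120,5)
E
```

```text
[ 0.54916281 -0.00427809  0.083     ] [0.53144894 0.00821506 0.097     ] [0.53169148 0.00835681 0.143     ] tool-frame offsets [-2.16761284e-02 -7.35274095e-05 -1.40000000e-02] [-0.02155875 -0.00032876 -0.06      ]
```

View pics/w2o.png

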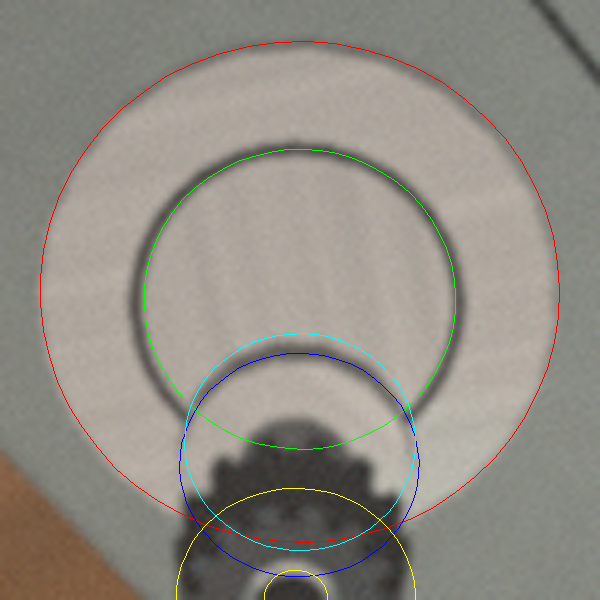

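```bash
cat >> h.py <<'E'
PAN=np.array([.5492,-.0043]);D=np.array([np.cos(np.radians(-35)),np.sin(np.radians(-35))])
def at(d,z): return np.r_[PAN+d*D,z]
E
python3 - <<'E'
from h import *
M=tool(-35,10);print(at(-.065,.15))
rel(at(-.070,.2),M);rel(at(-.070,.09),M)
E
```

```text
[0.49595512 0.03298247 0.15      ]
turn [-0.     0.176 -0.002] shift [-0.0615 -0.0029  0.0006]
turn [-0.     0.176 -0.002] shift [-0.0613 -0.0028  0.1106]
```

>>> {"fn": "arm_command", "kwargs": {
  "steps": [
    [[0,0.09,0],[-0.0305,-0.0015,0],-1],
    [[0,0.175,-0.002],[-0.0613,-0.0029,0],-1],
    [[0,0.175,-0.002],[-0.0613,-0.0029,0],-1],
    [[0,0.175,-0.002],[-0.0613,-0.0029,0.04],-1],
    [[0,0.175,-0.002],[-0.0613,-0.0029,0.08],-1],
    [[0,0.175,-0.002],[-0.0613,-0.0029,0.11],-1],
    [[0,0.175,-0.002],[-0.0613,-0.0029,0.11],-1],
    [[0,0.175,-0.002],[-0.0613,-0.0029,0.11],-1]
  ]
}}

```text
time: 3.28
eef_pos: [0.4935, 0.035, 0.092]
tcp_rot: [0.95, -0.3, 0.084, 0.026]
contact_force: [0.1, -1.3, 1.1]
opening: 0.002
```

```bash
cat >> h.py <<'E'
def rep(name):
    s=get_state();M=tool(-35).as_matrix();print(s["eef_pos"],"d",(s["eef_pos"][:2]-PAN)@M[:2,:2],"F tool",s["contact_force"]@M)
    c=cam("wrist");cv2.imwrite(f"pics/{name}.png",c["frame"][:,:,::-1]);return c
E
python3 - <<'E'
from h import *
rep("w3");rel(at(-.055,.09),tool(-35,10))
t=cam("side");crop(t,"s3",270,170,130,100,6)
E
```

```text
[0.49348161 0.03498795 0.09198052] d [-0.06817647 -0.00022405] F tool [ 0.80852148  1.04653884 -1.13703297]
turn [-0.002 -0.002 -0.001] shift [0.0124 0.0005 0.0048]
```

View pics/w3.png

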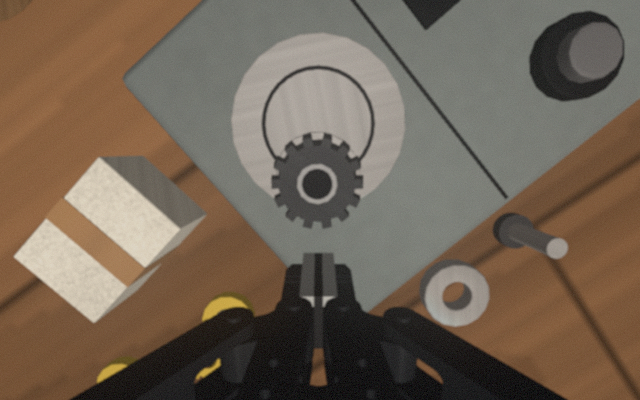

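View pics/s3.png

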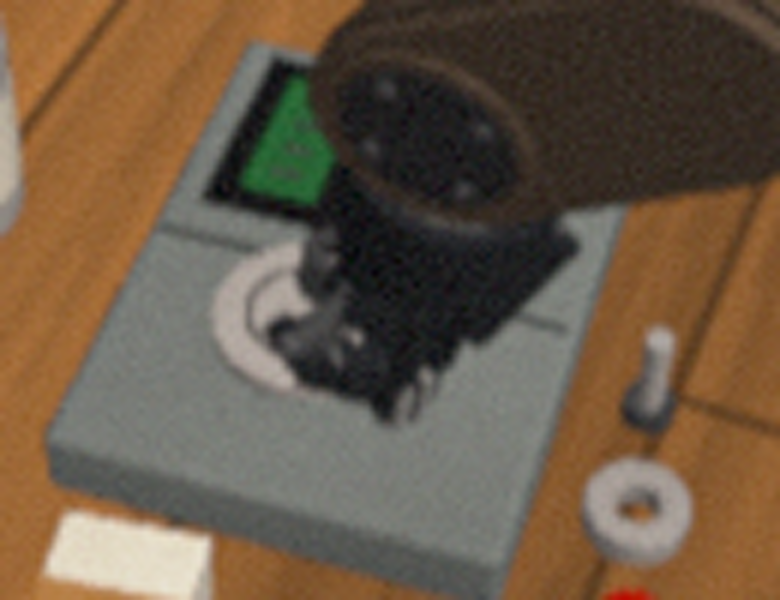

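>>> {"fn": "arm_command", "kwargs": {
  "steps": [
    [[0,0,0],[0.004,0.0002,0.0025],-1],
    [[0,0,0],[0.008,0.0004,0.0035],-1],
    [[0,0,0],[0.0125,0.0005,0.0045],-1],
    [[0,0,0],[0.014,0.0005,0.0048],-1],
    [[0,0,0],[0.0155,0.0005,0.0051],-1],
    [[0,0,0],[0.017,0.0005,0.0054],-1],
    [[0,0,0],[0.0185,0.0005,0.0057],-1],
    [[0,0,0],[0.02,0.0005,0.006],-1]
  ]
}}

```text
time: 4.38
eef_pos: [0.5102, 0.0231, 0.0901]
tcp_rot: [0.95, -0.3, 0.084, 0.026]
contact_force: [-1.9, 1.4, 0.9]
opening: -0.005
```

```bash
python3 - <<'E'
from h import *
c=rep("w4")
E
```

```text
[0.51017404 0.02313008 0.09007987] d [-4.77014433e-02 -8.50353055e-05] F tool [-2.33646678 -0.09937249 -0.93985948]
```

View pics/w4.png

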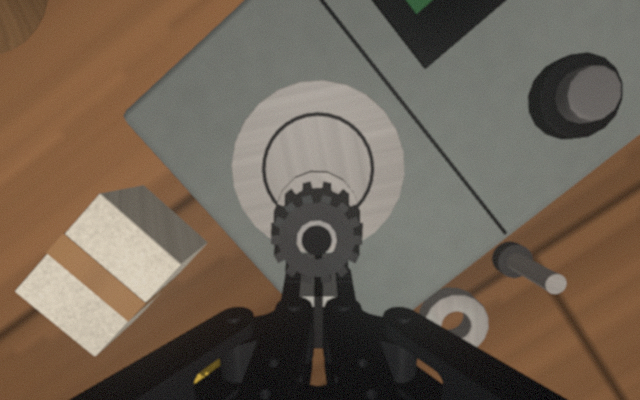

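The pinion is upright, with its hole at (316,238), and there is light contact of about 2 N. I'll work out where it stands.

```bash
python3 - <<'E'
from h import *
c=cam("wrist");M=tool(-35).as_matrix()
for uv,z in(((316.5,238),.143),((318,166),.083)):
    p=back(c,uv,z);print(p,(p[:2]-PAN)@M[:2,:2])
E
```

```text
[0.53505128 0.00639077 0.143     ] [-0.01772193 -0.00064199]
[ 0.55032661 -0.00479223  0.083     ] [ 0.0012052  -0.00024299]
```

>>> {"fn": "arm_command", "kwargs": {
  "steps": [
    [[0,0,0],[0.0015,0,0.0003],-1],
    [[0,0,0],[0.003,0,0.0005],-1],
    [[0,0,0],[0.0045,0,0.0008],-1],
    [[0,0,0],[0.006,0,0.0011],-1],
    [[0,0,0],[0.0075,0,0.0013],-1],
    [[0,0,0],[0.009,0,0.0016],-1],
    [[0,0,0],[0.01,0,0.0018],-1],
    [[0,0,0],[0.01,0,0.0018],-1]
  ]
}}

```text
time: 5.48
eef_pos: [0.5188, 0.0171, 0.0901]
tcp_rot: [0.95, -0.3, 0.084, 0.026]
contact_force: [-1.7, 1.3, 0.2]
opening: -0.002
```

```bash
python3 - <<'E'
from h import *
c=rep("w5")
E
```

```text
[0.5188028  0.01707451 0.09009177] d [-3.71598454e-02 -7.38549403e-05] F tool [-2.10629293 -0.11916139 -0.22724328]
```

View pics/w5.png

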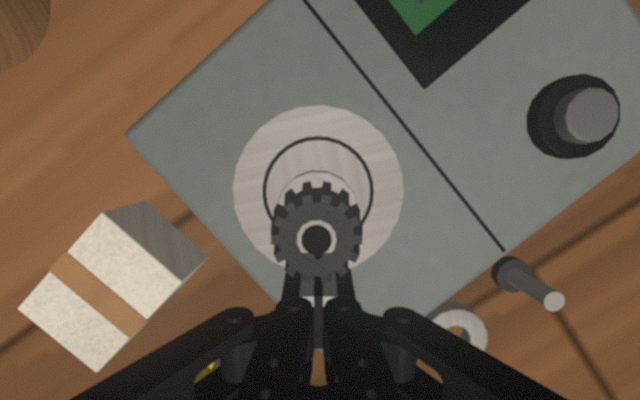

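The pinion follows upright, its hole still at (316,239) ahead of the fingertip, and the pan centre has moved to about (318,189). I'll push about 8 mm more.

>>> {"fn": "arm_command", "kwargs": {
  "steps": [
    [[0,0,0],[0.0015,0,0.0003],-1],
    [[0,0,0],[0.003,0,0.0005],-1],
    [[0,0,0],[0.0045,0,0.0008],-1],
    [[0,0,0],[0.006,0,0.0011],-1],
    [[0,0,0],[0.007,0,0.0012],-1],
    [[0,0,0],[0.008,0,0.0014],-1],
    [[0,0,0],[0.008,0,0.0014],-1]
  ]
}}

```text
time: 6.4
eef_pos: [0.5256, 0.0123, 0.0902]
tcp_rot: [0.95, -0.3, 0.084, 0.026]
contact_force: [-1.8, 0.9, -0.7]
opening: -0.001
```

```bash
python3 - <<'E'
from h import *
c=rep("w6")
E
```

```text
[0.52557992 0.01231614 0.09015234] d [-2.88790623e-02 -6.32185790e-05] F tool [-1.98171557  0.27552463  0.66643992]
```

View pics/w6.png

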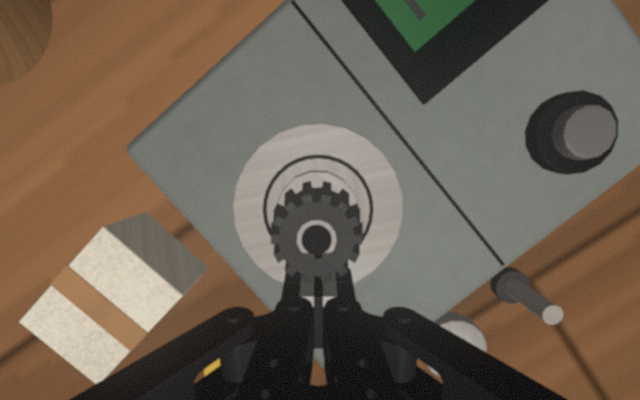

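>>> {"fn": "arm_command", "kwargs": {
  "steps": [
    [[0,0,0],[-0.005,0,-0.0009],-1],
    [[0,0,0],[-0.02,0,-0.0035],-1],
    [[0,0,0],[-0.034,0,-0.006],-1],
    [[0,0,0],[-0.034,0,-0.006],-1],
    [[0,0,0],[-0.025,0,-0.055],-1],
    [[0,0,0],[-0.016,0,-0.105],-1],
    [[0,0,0],[-0.016,0,-0.105],-1],
    [[0,0,0],[-0.016,0,-0.105],-1]
  ]
}}

```text
time: 7.45
eef_pos: [0.4972, 0.0318, 0.1905]
tcp_rot: [0.95, -0.3, 0.085, 0.026]
contact_force: [0.1, -0.9, -0.5]
opening: 0.001
```

```bash
python3 - <<'E'
from h import *
c=rep("w7");crop(c,"w7c",240,100,160,120,5)
t=cam("side");crop(t,"s7",270,170,130,100,6)
t=cam("top");crop(t,"t7",260,155,130,95,6)
E
```

```text
[0.49722251 0.0318317  0.19050362] d [-0.06330176  0.00021571] F tool [0.56114328 0.67315272 0.47341614]
```

View pics/w7.png

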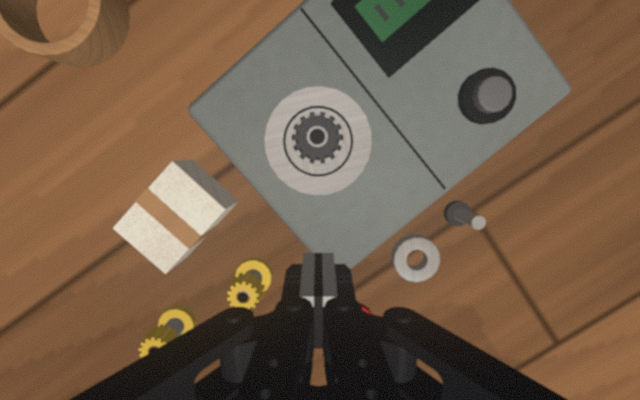

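View pics/s7.png

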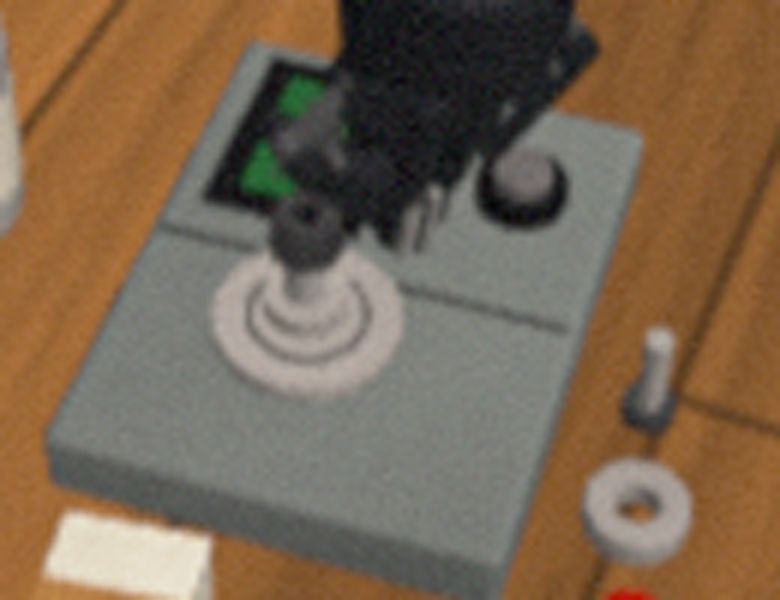

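View pics/t7.png

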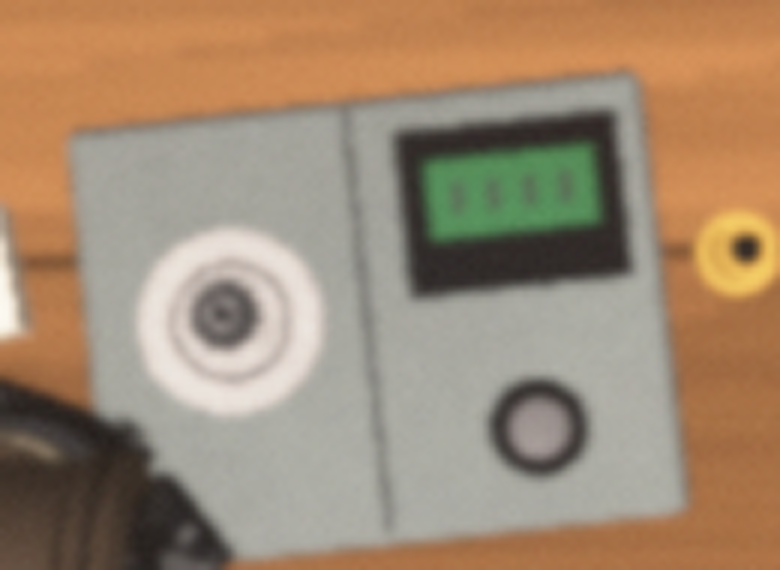

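```bash
python3 - <<'E'
from h import *
c=cam("wrist");M=tool(-35).as_matrix()
a=back(c,(316.9,136.5),.143);p=back(c,(318,140.7),.083)
print(a,p,(a-p)@M)
key=back(c,(494.5,94.5),.066);print("key",key)
overlay(c,"w7o",[(p,.04,(0,0,255)),(p,.024,(0,255,0)),((a[0],a[1],.097),.018,(255,0,0)),(key,.014,(0,255,255))],240,60,290,140,2.7)
overlay(c,"w7p",[(p,.04,(0,0,255)),(p,.024,(0,255,0)),((a[0],a[1],.097),.018,(255,0,0))],255,75,130,130,5)
E
```

```text
[ 0.5486995  -0.00393265  0.143     ] [ 0.54772364 -0.00402236  0.083     ] [ 0.00074792 -0.00063322 -0.06      ]
key [ 0.49884884 -0.13501636  0.066     ]
```

View pics/w7o.png

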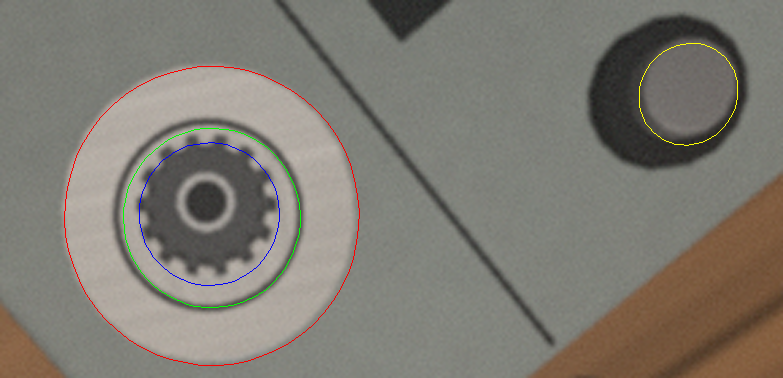

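View pics/w7p.png

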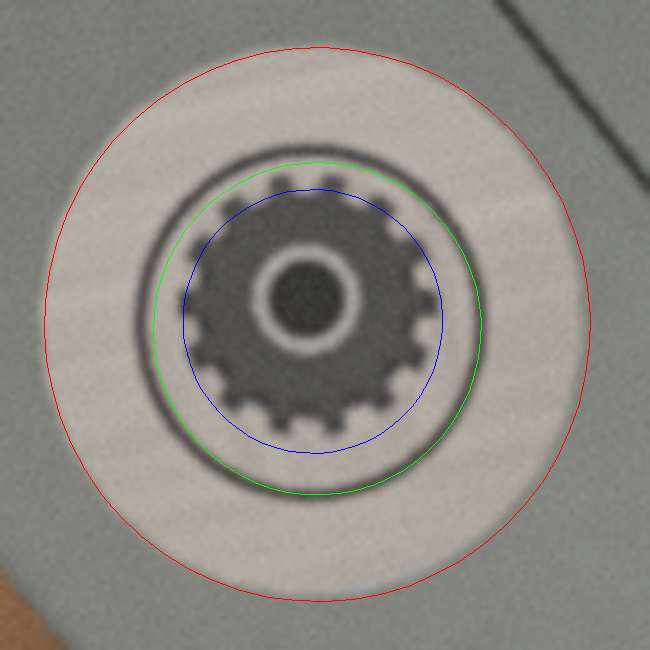

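The flange stands about 1 mm off centre, inside the ring all round, upright and untouched. Next is the key.

```bash
python3 - <<'E'
from h import *
c=cam("wrist");print(back(c,(495.2,92.7),.066))
rel([.4995,-.136,.19],tool(-35));rel([.4995,-.136,.085],tool(-35))
E
```

```text
[ 0.49980313 -0.13620214  0.066     ]
turn [-0.001 -0.174 -0.001] shift [0.0974 0.1358 0.0161]
turn [-0.001 -0.174 -0.001] shift [0.0792 0.1358 0.1195]
```

>>> {"fn": "arm_command", "kwargs": {
  "steps": [
    [[0,-0.05,0],[0.025,0.034,0.004],-1],
    [[0,-0.1,0],[0.05,0.068,0.008],-1],
    [[0,-0.15,0],[0.075,0.102,0.012],-1],
    [[0,-0.174,-0.001],[0.0974,0.1358,0.016],-1],
    [[0,-0.174,-0.001],[0.0974,0.1358,0.016],-1],
    [[0,-0.174,-0.001],[0.09,0.1358,0.06],-1],
    [[0,-0.174,-0.001],[0.0792,0.1358,0.1195],-1],
    [[0,-0.174,-0.001],[0.0792,0.1358,0.1195],-1],
    [[0,-0.174,-0.001],[0.0792,0.1358,0.1195],-1]
  ]
}}

```text
time: 8.82
eef_pos: [0.5004, -0.1357, 0.0865]
tcp_rot: [0.954, -0.3, 0.001, -0.0]
contact_force: [-0.0, -0.0, -0.0]
opening: -0.001
```

```bash
python3 - <<'E'
from h import *
c=rep("w8");rel([.4995,-.136,.068],tool(-35));print(proj(c,[.4995,-.136,.066]))
t=cam("side");crop(t,"s8",270,150,130,100,6)
E
```

```text
[ 0.50044319 -0.13574004  0.08654004] d [0.03545167 0.13563514] F tool [-0.00667495  0.04868837  0.01960669]
turn [-0.001 -0.005  0.001] shift [-0.0017  0.0008  0.0197]
[[319.93978566 253.31539223]]
```

View pics/w8.png

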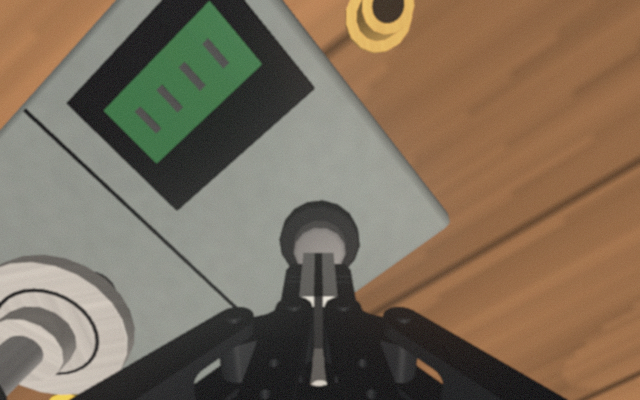

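View pics/s8.png

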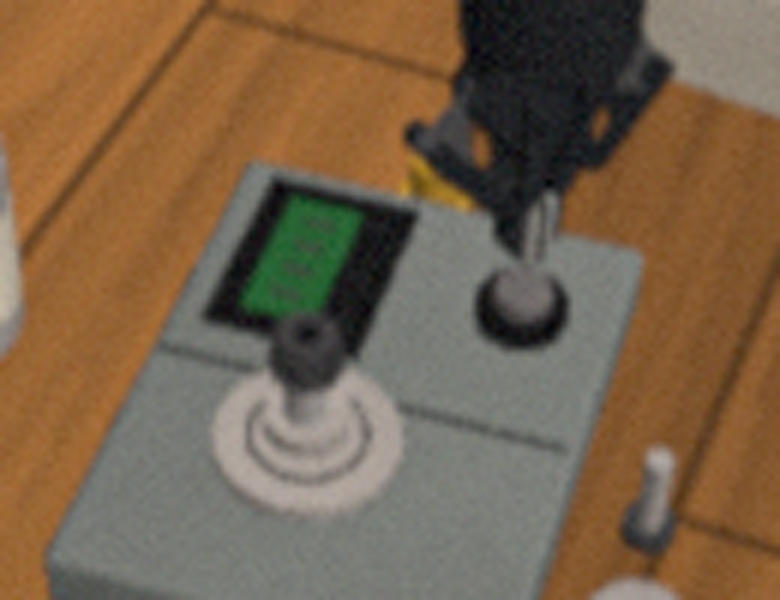

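>>> {"fn": "arm_command", "kwargs": {
  "steps": [
    [[0,-0.005,0],[-0.0017,0.0008,0.01],-1],
    [[0,-0.005,0],[-0.0017,0.0008,0.0185],-1],
    [[0,-0.005,0],[-0.0017,0.0008,0.0205],-1],
    [[0,-0.005,0],[-0.0017,0.0008,0.022],-1],
    [[0,-0.005,0],[-0.0017,0.0008,0.0235],-1],
    [[0,-0.005,0],[-0.0017,0.0008,0.0245],-1],
    [[0,-0.005,0],[-0.0017,0.0008,0.0255],-1],
    [[0,-0.005,0],[-0.0017,0.0008,0.0255],-1]
  ]
}}

```text
time: 9.93
eef_pos: [0.4998, -0.1362, 0.0627]
tcp_rot: [0.954, -0.3, 0.0, -0.001]
contact_force: [-1.5, 0.3, 3.0]
opening: -0.004
```

```bash
python3 - <<'E'
from h import *
c=rep("w9")
E
```

```text
[ 0.49978886 -0.13624946  0.06271664] d [0.03520786 0.13642773] F tool [-1.41498667  0.67259656 -3.01223739]
```

>>> {"fn": "arm_command", "kwargs": {
  "steps": [
    [[0,0,0],[0,0,0.001],-1],
    [[0,0,0],[0,0,0.002],-1],
    [[0,0,0],[0,0,0.003],-1],
    [[0,0,0],[0,0,0.003],-1]
  ]
}}

```text
time: 10.48
eef_pos: [0.4999, -0.1363, 0.0609]
tcp_rot: [0.954, -0.3, -0.0, -0.001]
contact_force: [-5.2, 1.6, 10.7]
opening: -0.001
```

>>> {"fn": "arm_command", "kwargs": {
  "steps": [
    [[0,0,0],[0,0,0.001],-1],
    [[0,0,0],[0,0,0.002],-1],
    [[0,0,0],[0,0,0.002],-1]
  ]
}}

```text
time: 10.85
eef_pos: [0.5, -0.1363, 0.0608]
tcp_rot: [0.954, -0.3, -0.001, -0.001]
contact_force: [-7.0, 2.0, 15.2]
opening: 0.001
```

```bash
python3 - <<'E'
from h import *
c=rep("w10")
E
```

```text
[ 0.49997622 -0.13630745  0.06084794] d [0.0353946  0.13636778] F tool [ -6.85102532   2.37276218 -15.23458214]
```

View pics/w10.png

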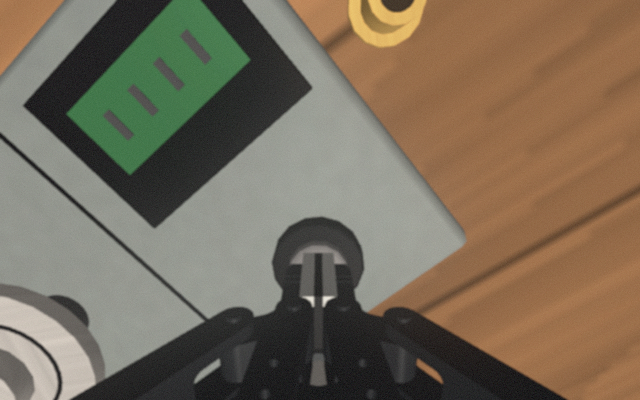

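The force rises to 15 N with no further travel, so the key has bottomed at 61 mm. I'll release it straight up and check.

>>> {"fn": "arm_command", "kwargs": {
  "steps": [
    [[0,0,0],[0,0,-0.005],-1],
    [[0,0,0],[0,0,-0.015],-1],
    [[0,0,0],[0,0,-0.05],-1],
    [[0,0,0],[-0.02,0,-0.1],-1],
    [[0,0,0],[-0.05,0,-0.14],-1],
    [[0,0,0],[-0.05,0,-0.14],-1],
    [[0,0,0],[-0.05,0,-0.14],-1]
  ]
}}

```text
time: 11.78
eef_pos: [0.459, -0.1079, 0.2003]
tcp_rot: [0.954, -0.3, -0.001, -0.0]
contact_force: [-0.4, 0.1, -0.4]
opening: -0.0
```

```bash
python3 - <<'E'
from h import *
c=rep("w11")
t=cam("side");crop(t,"s11",230,130,190,140,4)
E
```

```text
[ 0.4590427  -0.10790643  0.20029762] d [-0.01442633  0.13658152] F tool [-0.35349133  0.13510988  0.44958528]
```

View pics/w11.png

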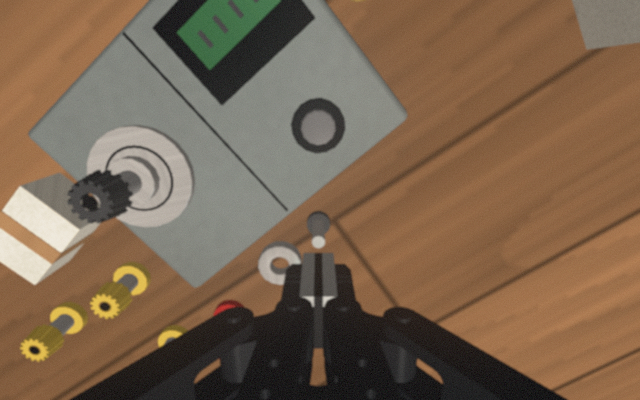

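View pics/s11.png

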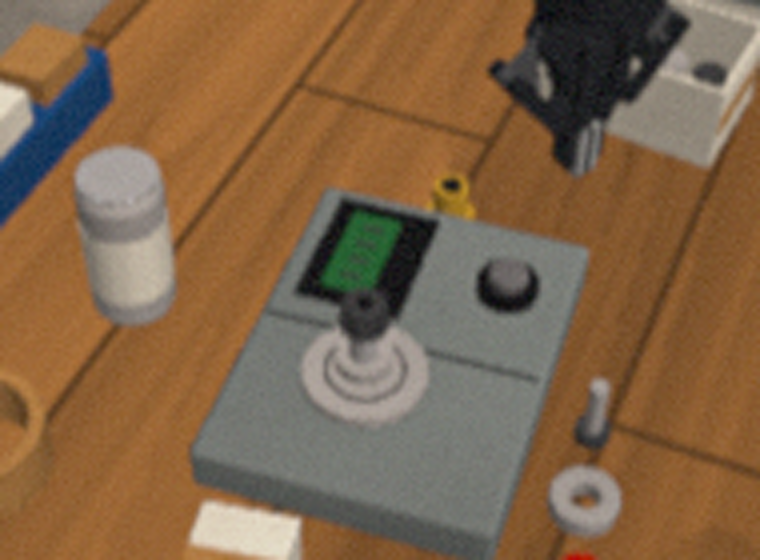

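The pinion stands upright in the ring, the key is back up, the gripper is clear, and the bolt and bearing are where they were. I'm handing it in.

```bash
python3 - <<'E'
from plant import *
print(get_state()["dq"].max(),sign_off())
E
```

```text
the job is handed in; nothing more can be done
0.009593459591930262 None
```

The pinion now stands centred in the ring on the pan, and I then pressed the scale's key once and let go. I handed the job in at about 12 s of the 42 s allowed.

- **Pinion:** I slid it about 21 mm with the shut fingertip low on its flange, in three slow pushes of 1–1.5 mm steps at about 2 N. After backing off, the wrist camera put it about 1 mm from the pan centre, upright and untouched. The ring allows about 6 mm.
- **Key:** I pressed it only after that check. It stopped at 61 mm above the table, which matches its full 5 mm travel. Force then rose to 15 N vertically, plus about 7 N sideways from the fingertip, with no further movement.
- **Final views:** The pinion is still upright in the ring, the key is back up, and nothing touches the robot. The bystanders visible in the last pictures look unmoved, but I checked them only by eye.
- **Disagreements:** The pan position differed by 1–2 mm between views, within the stated calibration. In the last overlay the flange edge was mostly hidden under the head and hard to see. The centring therefore rests on the head's bore in the wrist view and the ring being visible around the flange in the side view.

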